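# Put the balance's calibration kit back in its case

### The job

Put the balance's calibration kit away: set each of the three knobbed steel weights upright, without dropping it, in the round recess of its own size (largest in the widest, smallest in the narrowest), and lay the black lifting fork flat in the long slot, all resting on the bottom of their recesses. The spacer tube and the levelling foot do not belong to the kit: leave them where they stand.

Things in the scene. Friction and masses are not known exactly. Their poses are not given: they have to be found in the camera images.
- weight_large: Largest calibration weight: bare steel upright cylinder, diameter 46 mm, 36 mm high, with a knob (diameter 20 mm) on a short neck on top, 47 mm high overall; about 500 g; stands on the table. Origin: centre of its underside, z up along its axis.
- weight_medium: Middle-sized calibration weight: bare steel upright cylinder, diameter 33 mm, 27 mm high, with a knob (diameter 16 mm) on a short neck on top, 38 mm high overall; about 200 g; stands on the table. Origin: centre of its underside, z up along its axis.
- weight_small: Smallest calibration weight: bare steel upright cylinder, diameter 24 mm, 26 mm high, with a knob (diameter 12 mm) on a short neck on top, 37 mm high overall; about 100 g; stands on the table. Origin: centre of its underside, z up along its axis.
- lifting_fork: Lifting fork for the weights: black plastic bar lying flat, 80 mm long (x), 20 mm thick (z), 35 g. Handle 16 mm wide from x = -40 to +12 mm, then a crosspiece and two prongs, 22 mm over their outsides, to x = +40. Origin: middle of the length, on the underside, under the handle (pinch it there across the 16 mm); x towards the prongs, z up.
- pocket_large: Insert for the largest weight: fixed grey foam block 104 x 70 x 24 mm with a round recess of 58 mm diameter 10 mm deep in its top (white floor). Four such blocks lie 2 by 2 (105 mm apart along x, 71 along y) in a low wooden case, rim 26 mm above the table, places changing. Origin: centre of underside, 6 mm above the table; recess floor 14 mm, top 24 mm above it. x: long side, z up.
- pocket_medium: Insert for the middle-sized weight: fixed grey foam block 104 x 70 x 24 mm with a round recess of 44 mm diameter 10 mm deep in its top (white floor). Four such blocks lie 2 by 2 (105 mm apart along x, 71 along y) in a low wooden case, rim 26 mm above the table, places changing. Origin: centre of underside, 6 mm above the table; recess floor 14 mm, top 24 mm above it. x: long side, z up.
- pocket_small: Insert for the smallest weight: fixed grey foam block 104 x 70 x 24 mm with a round recess of 33 mm diameter 10 mm deep in its top (white floor). Four such blocks lie 2 by 2 (105 mm apart along x, 71 along y) in a low wooden case, rim 26 mm above the table, places changing. Origin: centre of underside, 6 mm above the table; recess floor 14 mm, top 24 mm above it. x: long side, z up.
- pocket_fork: Fork insert: fixed grey foam block 104 x 70 x 24 mm with a slot 92 (x) by 34 mm (y), 10 mm deep in its top (white floor). Four such blocks lie 2 by 2 (105 mm apart along x, 71 along y) in a low wooden case, rim 26 mm above the table, places changing. Origin: centre of underside, 6 mm above the table; recess floor 14 mm, top 24 mm above it. x: long side, z up. Either way round will do.
- spacer_tube: Look-alike, to be left standing: steel spacer tube, diameter 33 mm, 30 mm high, open bore of 17 mm right through, no knob. Origin: centre of its underside, z up.
- levelling_foot: Look-alike, to be left standing: levelling foot of a balance, a flat steel disc (diameter 42 mm, 10 mm high) with a thin upright stud (diameter 8 mm, top at 42 mm). Origin: centre of its underside, z up.
Not all that is in view belongs to the job. Of the things shaped like the lifting_fork, the black one is meant.

How it is judged:
By the outcome, as a careful person would: the job done as asked, in the order asked, and still so for the second after the job is handed in, with the robot touching nothing.
It also fails if it takes over 102 s, if anything falls off the work surface, if the arm or the gripper's body presses on something with over 40 N, if the wrist force passes 120 N, or if a joint passes its speed limit or range.

### The arm

A 6-joint arm with a two-finger parallel gripper is mounted at the origin on the work surface. World frame = base frame: x ahead of the robot, y to its left, z up, the work surface at z = 0. Lengths are in m, angles in rad, forces in N, time in s.
With the tool pointing down it reaches from about 0.35 to 0.775 m from the base axis. Payload 7.3 kg.
Tool frame: the origin (TCP) lies at the centre of the arm's flange, where the gripper is bolted on; the fingertips stand 178 mm ahead of it and the grasp point (between the pads) lies 159 mm ahead of it (tip_extent is the distance from the TCP to the fingertips, in m); z points along the fingers, y is the line along which they close (so a half turn about z gives the same grasp; the last joint's range is limited). The gripper opens to 92 mm and grips with 3 to 60 N. Pads are 19 mm wide; open, the fingers measure 130 mm over their backs; the gripper's body (75 mm by 190 mm) begins 47 mm behind the grasp point.
Start: joints at [1.047, 0.342, 1.524, -0, 1.275, -0.146], TCP at [0.194, 0.488, 0.405] pointing down, gripper open.
Joint ranges: [-2.53, 2.53], [-0.77, 2.02], [0.04, 2.7], [-1, 4.14], [0.28, 2.66], [-3.11, 3.11]. Speed limits (rad/s): [2.57, 2.57, 3.14, 3.14, 3.14, 3.14].

### API

Orientations are given as [roll, pitch, yaw] about the fixed x, y, z axes, in that order (R = Rz(yaw) Ry(pitch) Rx(roll)).
In Python, from cell import * gives the robot as it stands.
- The arm moves only by the tool arm_command, never from a script. Its arguments are lists of equal length, an entry for each row: "xyz": the shift along the world's x, y, z in mm, a list of three; "spin": the turn about the world's z in degrees. In form: {"xyz": [[tx, ty, tz], ...], "spin": [spin, ...]}. A call has 1 to 20 rows; each row shifts and turns the commanded pose from where the row before left it; what a row does not reach is not made up. A row lasts 1/10 s, in which the tool goes at most 50 mm and 8.59 degrees, less where a joint would pass 70% of its speed; a pose out of reach is approached as far as the arm can. A call with a gripper value outside its range is refused whole. "jaw" is the opening, from -1 (shut) to 1 (fully open), set as the call begins (left out, the last holds). The fingers move at their own pace and stop on an object; "squeeze" is the grip in N (left out, the last holds). Time passes only in rows, so rows that do not move let the fingers close. It gives the time, the measured TCP pose, the force, the opening and the grip force at its end, in the units of the state.
- observe(): the state, without advancing time (a new reading comes with each control period).
- read_camera(name): name is "side" or "top"; returns a dict with "img" (384x512x3 uint8, red, green, blue), "depth" (384x512 float32, m along the optical axis (not along the pixel's ray), 0 where there is no reading), "fx", "fy", "cx", "cy" (pixels), "world_from_camera" (4x4, takes a point from camera to world coordinates). Camera axes: x right, y up, looking along -z (the intrinsics and any distortion apply to the point x, -y, -z); pixel columns grow to the right and rows downward; lengths in m; the calibration is good to about 2 mm. A picture is of the moment at which its call begins.
- hand_in(): hands the job in; it is judged then, once.
The state is a dict: "time": time; "qpos": joint angles; "qvel": joint speeds; "joint_efforts": joint torques, N m; "tool_pos": TCP position; "tool_rot": TCP orientation; "contact_force": force on the tool from outside, world axes, zero at the start; "torque": the same for the moment, N m; "opening": finger opening in m; "grip_force": force on a finger pad.
Only numpy, scipy, OpenCV 4.12 (cv2) and the standard library are available. Lean on these libraries where they do the work, as an engineer would, in place of code of your own. Each camera call takes 0.05 s, during which the arm holds its last target. There are 200 camera calls.

## Working session

There is one attempt and no reset: what is moved stays moved. The work goes in short steps, Python scripts to look and compute and a tool call to move; the robot and the scene stay as the last step left them, time stands still between calls to the robot, and variables do not carry over. Pictures are saved under pics/ and viewed, at most 14 in all, crops included, and the job is handed in when it is done.

Besides the shell and the picture viewer there is one more tool, called after "Request:" in YAML: its name, and indented under it one key for each argument. arm_command: Moves the arm, as the interface text tells. Its arguments: {"type":"object","properties":{"xyz":{"type":"array","items":{"type":"array","items":{"type":"number"}}},"spin":{"type":"array","items":{"type":"number"}},"jaw":{"type":"number"},"squeeze":{"type":"number"}},"required":["xyz","spin"]}

```bash
ls; mkdir -p pics; python3 - <<'E'
from cell import *
import cv2,numpy as np
s=observe();print(s)
for n in("top","side"):
    c=read_camera(n);cv2.imwrite(f"pics/{n}0.png",cv2.resize(c["img"][:,:,::-1],(800,600),interpolation=cv2.INTER_CUBIC))
    np.savez(f"{n}0.npz",**c);print(c["fx"],c["fy"],c["cx"],c["cy"],c["world_from_camera"],[k for k in c])
E
```

```text
pics
{'time': 0.0, 'qpos': array([ 1.04704272e+00,  3.42727454e-01,  1.52503061e+00, -4.81703604e-06,
        1.27536851e+00, -1.46018361e-01]), 'qvel': array([-8.63313475e-05, -1.52288068e-04, -3.27521378e-04,  3.90583635e-04,
        1.61372599e-03, -8.57517332e-04]), 'joint_efforts': array([ 1.45356520e-03, -4.31243455e+01, -2.44226807e+01,  7.18191988e-02,
        5.57570206e-02, -1.26895316e-04]), 'tool_pos': array([0.19354951, 0.48787548, 0.40403754]), 'tool_rot': array([-3.14007438e+00, -2.18629346e-04,  2.76385865e+00]), 'contact_force': array([ 0.19148118,  0.41112709, -0.14331549]), 'torque': array([-0.02754696,  0.02762159,  0.03921378]), 'grip_force': 0.0, 'opening': 0.09151446251257504}
366.7411570196508 366.7411570196508 262.00315866796393 191.4064019347878 [[-1.36569006e-03  9.96384732e-01 -8.49446962e-02  3.31413540e-01]
 [-9.99979940e-01 -8.35336628e-04  6.27874405e-03 -2.54810491e-02]
 [ 6.18508729e-03  8.49515670e-02  9.96365885e-01  1.21317085e+00]
 [ 0.00000000e+00  0.00000000e+00  0.00000000e+00  1.00000000e+00]] ['img', 'depth', 'fx', 'fy', 'cx', 'cy', 'world_from_camera']
481.75717568493206 481.75717568493206 255.22707293993412 193.0146168021537 [[ 0.95008591  0.1781638  -0.25611409  0.13430436]
 [-0.31113531  0.60173715 -0.7355999  -0.91418493]
 [ 0.02305609  0.77856924  0.62713504  0.79055014]
 [ 0.          0.          0.          1.        ]] ['img', 'depth', 'fx', 'fy', 'cx', 'cy', 'world_from_camera']
```

View pics/top0.png

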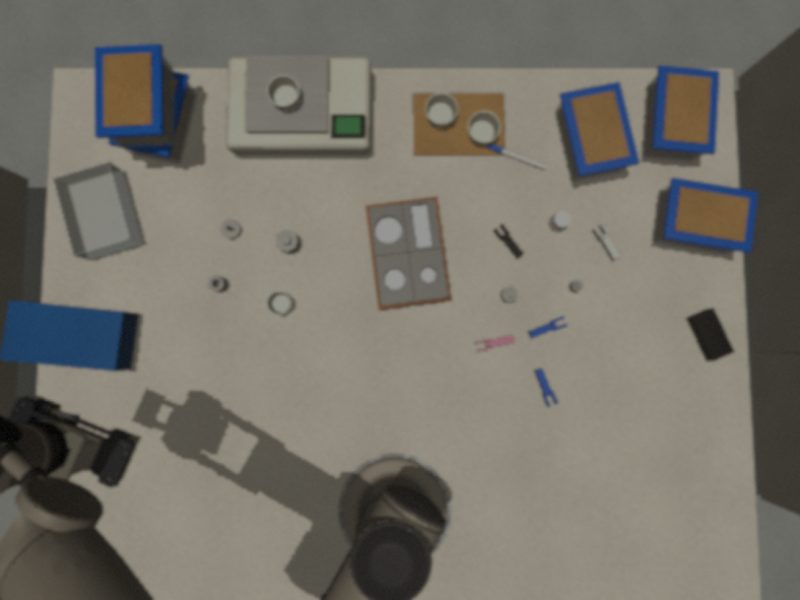

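View pics/side0.png

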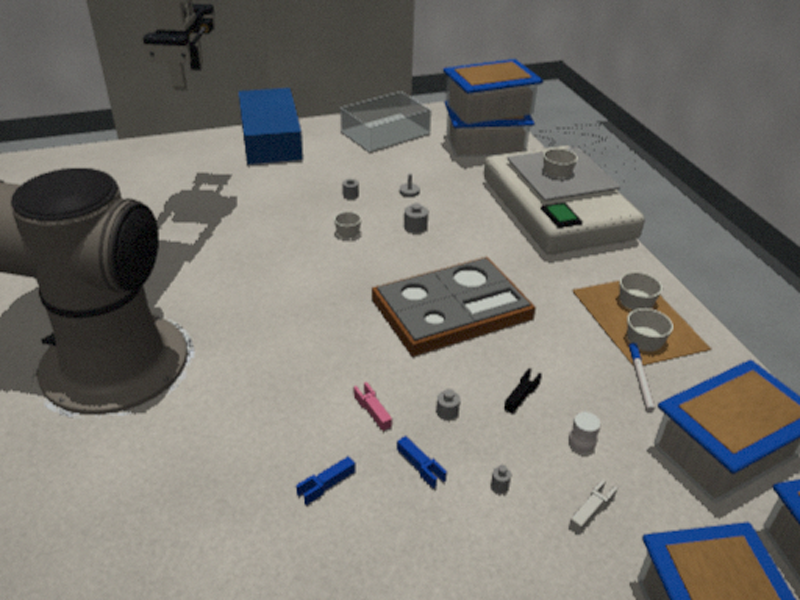

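The top view shows the large weight at (288,241), medium at (509,295), small at (575,286), the black fork at (508,241) and the case at (408,253). The foot (231,229) and tube (218,284) are at left, beside the cup (281,303). The side view agrees: large (416,218), medium (448,403), small (501,479), fork (523,391).

```bash
cat > h.py <<'E'
import numpy as np,cv2
def cloud(c):
    v,u=np.mgrid[0:384,0:512];d=c["depth"]
    P=np.stack([(u-c["cx"])/c["fx"]*d,-(v-c["cy"])/c["fy"]*d,-d,np.ones_like(d)],-1)
    W=(P@c["world_from_camera"].T)[...,:3]; W[d==0]=np.nan; return W
def plane(c,u,v,z):
    T=c["world_from_camera"];r=np.array([(u-c["cx"])/c["fx"],-(v-c["cy"])/c["fy"],-1])@T[:3,:3].T
    return T[:3,3]+r*(z-T[2,3])/r[2]
E
python3 - <<'E'
from h import *
big=[]
for n in("top","side"):
    c=dict(np.load(n+"0.npz"));W=cloud(c)
    t=np.nanmedian(W[...,2][(W[...,0]>.3)&(W[...,0]<.7)&(abs(W[...,1])<.4)&(abs(W[...,2])<.02)])
    print(n,"table z",t)
    m=(W[...,2]>t+.008)&(W[...,2]<.08)&(W[...,0]>.25)&(W[...,0]<.75)&(abs(W[...,1])<.55)
    k,l,st,ce=cv2.connectedComponentsWithStats(m.astype(np.uint8),connectivity=4)
    for i in range(1,k):
        if st[i,4]<12: continue
        p=W[l==i]; (cx,cy),(w,h),a=cv2.minAreaRect(p[:,:2].astype(np.float32)); zm=np.percentile(p[:,2],95)
        print(np.round(ce[i]*1.5625),st[i,4],"mean",p.mean(0).round(4),"rect",np.round([cx,cy,w,h],4),round(a,1),"z95",round(zm,4),c["img"][l==i].mean(0).round())
    x=c["img"]
    X=cv2.resize(x[90:265,110:400] if n=="top" else x[95:345,180:440],None,fx=2.7 if n=="top" else 2.3,fy=2.7 if n=="top" else 2.3,interpolation=cv2.INTER_CUBIC);big.append(X)
    cv2.imwrite(f"pics/{n}c.png",X[:,:,::-1])
E
```

```text
top table z -0.0005092001901538801
[651. 151.] 48 mean [ 0.7434 -0.5408  0.043 ] rect [ 0.7426 -0.5396  0.0202  0.0138] 87.0 z95 0.0791 [56. 57. 61.]
[299. 149.] 532 mean [0.745  0.1962 0.0464] rect [0.7455 0.1977 0.009  0.2928] 0.0 z95 0.0609 [91. 88. 77.]
[584. 168.] 229 mean [ 0.708  -0.4012  0.0388] rect [ 0.7002 -0.4165  0.1279  0.0608] 71.3 z95 0.0782 [61. 64. 69.]
[162. 155.] 177 mean [0.7355 0.4847 0.0394] rect [0.7421 0.4988 0.1012 0.0306] 80.4 z95 0.0792 [54. 55. 56.]
[528. 160.] 63 mean [ 0.7345 -0.2897  0.011 ] rect [ 0.7346 -0.2894  0.0799  0.0108] 69.5 z95 0.0143 [142. 139. 131.]
[408. 253.] 3160 mean [ 0.5305 -0.031   0.0264] rect [ 0.532  -0.031   0.2224  0.1541] 7.4 z95 0.0326 [114. 109. 102.]
[560. 221.] 136 mean [ 0.5957 -0.3476  0.0363] rect [ 0.5976 -0.35    0.0354  0.0346] 47.7 z95 0.0479 [131. 129. 123.]
[132. 231.] 133 mean [0.5733 0.5427 0.0376] rect [0.5769 0.542  0.054  0.0133] 2.5 z95 0.0608 [98. 98. 94.]
[231. 228.] 86 mean [0.5844 0.3453 0.0136] rect [0.5861 0.3446 0.0392 0.0346] 33.7 z95 0.0398 [117. 114. 106.]
[509. 241.] 128 mean [ 0.5565 -0.2446  0.0
[... 2841 characters left out ...]
31.] 379 mean [ 0.5962 -0.3569  0.0323] rect [ 0.6001 -0.3526  0.037   0.0356] 16.4 z95 0.0457 [128. 127. 122.]
[421. 460.] 354 mean [ 0.3754 -0.3262  0.0166] rect [ 0.377  -0.3228  0.0228  0.0802] 18.4 z95 0.0211 [ 22.  51. 111.]
[339. 470.] 191 mean [ 0.2699 -0.3117  0.0167] rect [ 0.2692 -0.3102  0.0444  0.0175] 20.3 z95 0.0205 [ 19.  50. 111.]
[501. 478.] 161 mean [ 0.4607 -0.3883  0.023 ] rect [ 0.4619 -0.3864  0.0218  0.0226] 50.4 z95 0.0369 [87. 87. 84.]
[591. 506.] 352 mean [ 0.5531 -0.4571  0.0173] rect [ 0.5567 -0.4544  0.0812  0.0221] 29.5 z95 0.0212 [143. 141. 133.]
[774. 511.] 128 mean [ 0.7435 -0.5438  0.0447] rect [ 0.7424 -0.5409  0.0193  0.0102] 79.1 z95 0.0785 [73. 77. 79.]
```

View pics/topc.png

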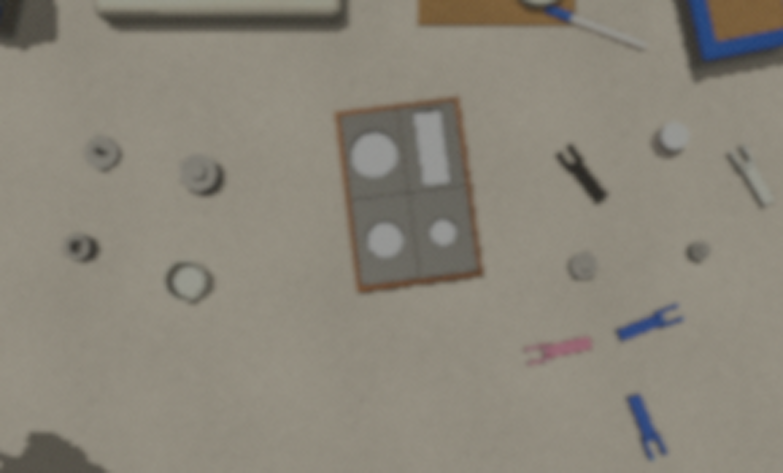

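View pics/sidec.png

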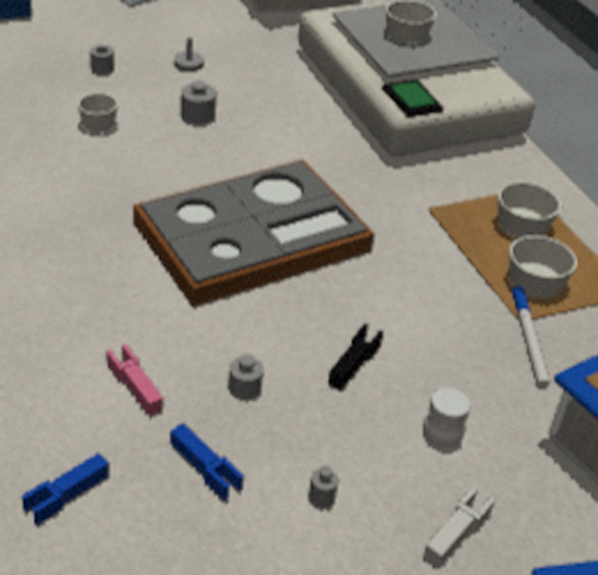

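The crops confirm what goes where: large recess at far left of the case (375,155), fork slot far right (431,148), medium near left (385,240), small near right (443,232). Next I fit the recess lattice.

```bash
python3 - <<'E'
from h import *
for n in("top","side"):
    c=dict(np.load(n+"0.npz"));W=cloud(c);g=c["img"].min(2)
    yaw=np.radians(7.6);R=np.array([[np.cos(yaw),-np.sin(yaw)],[np.sin(yaw),np.cos(yaw)]])
    L=(W[...,:2]-[.5335,-.031])@R
    reg=(abs(L[...,0])<.10)&(abs(L[...,1])<.066)
    th,_=cv2.threshold(g[reg].reshape(-1,1),0,255,cv2.THRESH_OTSU)
    m=reg&(g>th);k,l,st,ce=cv2.connectedComponentsWithStats(m.astype(np.uint8),connectivity=4)
    for i in range(1,k):
        if st[i,4]<30: continue
        p=np.array([plane(c,u,v,.020)[:2] for v,u in zip(*np.nonzero(l==i))])
        r=cv2.minAreaRect(p.astype(np.float32))
        print(n,st[i,4],p.mean(0).round(4),r)
    gray=reg&(g<th)&(W[...,2]>.024)
    r=cv2.minAreaRect(W[gray][:,:2].astype(np.float32));print("foam",r)
E
```

```text
top 270 [ 0.5882 -0.0578] ((0.5882468819618225, -0.058054469525814056), (0.08910314738750458, 0.03373288735747337), 7.9069504737854)
top 222 [0.5794 0.0129] ((0.5794222354888916, 0.013800423592329025), (0.05173709988594055, 0.054113633930683136), 45.38019561767578)
top 72 [ 0.4844 -0.0711] ((0.4837985336780548, -0.07076483964920044), (0.02954247035086155, 0.02641238085925579), 89.96298217773438)
top 133 [ 0.4754 -0.0006] ((0.4756164252758026, -0.0003026202321052551), (0.039590273052453995, 0.03947031870484352), 44.8682975769043)
foam ((0.5335179567337036, -0.030987560749053955), (0.1998152732849121, 0.13195550441741943), 7.576557159423828)
side 168 [0.584 0.017] ((0.5844728946685791, 0.016552358865737915), (0.04494240880012512, 0.05018272623419762), 32.03155517578125)
side 101 [0.4792 0.0039] ((0.47918081283569336, 0.0045645572245121), (0.02930356003344059, 0.03907439112663269), 73.52099609375)
side 213 [ 0.5922 -0.0537] ((0.5927439332008362, -0.05353835970163345), (0.08566300570964813, 0.02582404762506485), 7.473843097686768)
side 55 [ 0.4885 -0.0667] ((0.4891124963760376, -0.06552646309137344), (0.019299449399113655, 0.027390193194150925), 73.41938018798828)
foam ((0.5334928035736084, -0.03105415403842926), (0.1999218463897705, 0.13166838884353638), 7.544433116912842)
```

Request:
arm_command:
  xyz:
    - [20,-15,-5]
    - [30,-22,-9]
    - [30,-22,-9]
    - [30,-22,-9]
    - [30,-22,-9]
    - [30,-22,-9]
    - [30,-22,-9]
    - [30,-22,-9]
    - [30,-22,-9]
    - [30,-22,-9]
    - [30,-22,-9]
    - [30,-22,-9]
    - [12,-11,0]
    - [0,0,0]
  spin: [0,0,0,0,0,0,0,0,0,0,0,0,0,0]
  jaw: 0.65
  squeeze: 30

```text
time: 1.5
tool_pos: [0.5568, 0.2185, 0.3001]
tool_rot: [-3.141, -0.001, 2.761]
contact_force: [-0.0, 0.2, 0.6]
opening: 0.0758
grip_force: 0.0
```

Request:
arm_command:
  xyz:
    - [-1,1,-15]
    - [0,0,-25]
    - [0,0,-25]
    - [0,0,-20]
    - [0,0,-12]
    - [0,0,-7]
    - [0,0,-4]
    - [0,0,0]
    - [0,0,0]
  spin: [0,0,0,0,0,0,0,0,0]

```text
time: 2.4
tool_pos: [0.5549, 0.2211, 0.1936]
tool_rot: [3.141, 0.001, 2.764]
contact_force: [0.4, 0.1, -0.1]
opening: 0.0756
grip_force: 0.0
```

```bash
python3 - <<'E'
from cell import *
import cv2
s=read_camera("side")["img"][95:175,215:325];t=read_camera("top")["img"][110:200,120:250]
cv2.imwrite("pics/g1.png",cv2.hconcat([cv2.resize(s,(400,400*80//110),interpolation=2),cv2.resize(t,(400,400*80//110),interpolation=2)])[:,:,::-1])
E
```

```text
(no output)
```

View pics/g1.png

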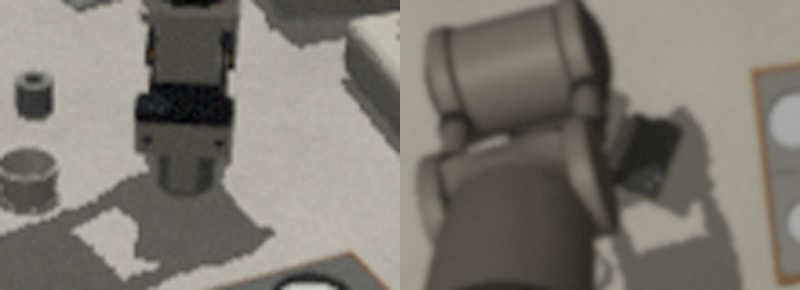

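The side crop shows the weight (187,170) centred under the gripper body (187,120), so I close on it.

Request:
arm_command:
  xyz:
    - [0,0,0]
    - [0,0,0]
    - [0,0,0]
    - [0,0,0]
    - [0,0,0]
    - [0,0,0]
  spin: [0,0,0,0,0,0]
  jaw: -0.4
  squeeze: 35

```text
time: 3.1
tool_pos: [0.5548, 0.2213, 0.1929]
tool_rot: [3.141, 0.001, 2.764]
contact_force: [0.8, 2.5, -1.1]
opening: 0.0446
grip_force: 35.0
```

Request:
arm_command:
  xyz:
    - [0,0,5]
    - [0,0,10]
    - [0,0,20]
    - [0,0,25]
    - [0,0,20]
    - [0,0,0]
  spin: [0,0,0,0,0,0]

```text
time: 3.7
tool_pos: [0.5552, 0.221, 0.2759]
tool_rot: [3.139, 0.004, 2.764]
contact_force: [1.2, -0.0, -6.1]
opening: 0.0444
grip_force: 35.0
```

Request:
arm_command:
  xyz:
    - [1,-10,0]
    - [2,-20,0]
    - [4,-30,0]
    - [4,-35,0]
    - [4,-35,0]
    - [4,-30,0]
    - [4,-25,0]
    - [2,-15,0]
    - [1,-9,0]
    - [0,0,0]
    - [0,0,0]
  spin: [0,0,0,0,0,0,0,0,0,0,0]

```text
time: 4.8
tool_pos: [0.5804, 0.0127, 0.2724]
tool_rot: [3.141, -0.001, 2.764]
contact_force: [0.3, -0.1, -5.9]
opening: 0.0439
grip_force: 35.0
```

```bash
python3 - <<'E'
from cell import *
import cv2
s=read_camera("side")["img"][120:235,225:355]
cv2.imwrite("pics/g2.png",cv2.resize(s,None,fx=5,fy=5,interpolation=2)[:,:,::-1])
E
```

```text
(no output)
```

View pics/g2.png

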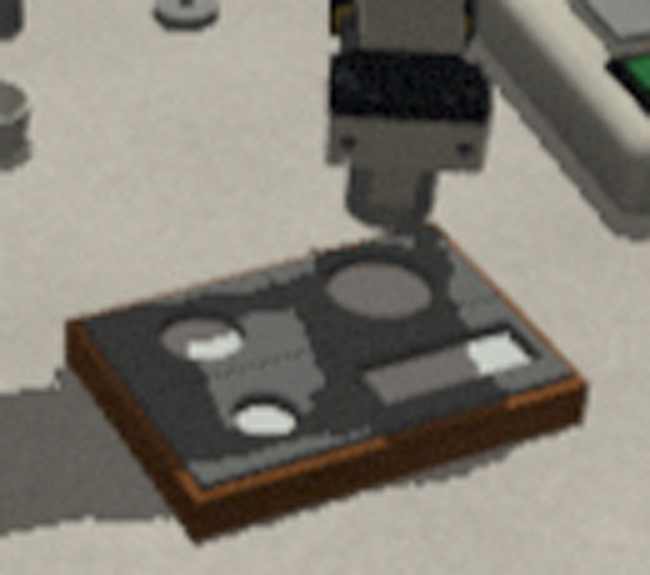

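```bash
python3 - <<'E'
from h import *
c=dict(np.load("side0.npz"));Ti=np.linalg.inv(c["world_from_camera"])
def pj(p):
    q=Ti@np.r_[p,1];return ((np.array([c["cx"]+c["fx"]*q[0]/-q[2],c["cy"]-c["fy"]*q[1]/-q[2]])-[225,120])*5).round()
from cell import *
s=observe();print(s["tool_pos"],s["tool_rot"],s["time"])
for z in(.08,.12,.14):print(z,pj([.5804,.0122,z]))
print(pj([.5808,.0116,.03]),pj([.4768,-.0022,.03]),pj([.4862,-.0726,.03]),pj([.5902,-.0588,.03]))
d=cloud(read_camera("side"));m=(abs(d[...,0]-.58)<.04)&(abs(d[...,1]-.012)<.04)&(d[...,2]>.06)&(d[...,2]<.10)
p=d[m];print(len(p))
for a in np.arange(.06,.10,.004):
    q=p[(p[:,2]>=a)&(p[:,2]<a+.004)]
    if len(q)>3:print(round(a,3),len(q),q.min(0).round(4),q.max(0).round(4))
E
```

```text
[0.58040251 0.01299159 0.27247913] [ 3.14133396e+00 -8.55006821e-04  2.76477568e+00] 4.85
0.08 [382. 203.]
0.12 [389. 138.]
0.14 [392. 104.]
[376. 281.] [198. 331.] [263. 412.] [446. 358.]
100
0.076 8 [ 0.5611 -0.0091  0.0769] [0.5963 0.0164 0.0794]
0.08 22 [ 0.5607 -0.0123  0.0801] [0.5995 0.0156 0.084 ]
0.084 23 [ 0.5601 -0.0139  0.0843] [0.5992 0.0183 0.0877]
0.088 18 [ 0.5597 -0.014   0.0881] [0.598  0.0174 0.0914]
0.092 18 [ 0.5601 -0.0173  0.0921] [0.5987 0.0093 0.0959]
0.096 10 [ 0.56   -0.0193  0.0966] [0.6021 0.0111 0.0997]
```

Request:
arm_command:
  xyz:
    - [0,0,-10]
    - [0,0,-15]
    - [0,0,-12]
    - [0,0,-8]
    - [0,0,-5]
    - [0,0,-3]
    - [0,0,-1]
    - [0,0,-1]
    - [0,0,0]
    - [0,0,0]
  spin: [0,0,0,0,0,0,0,0,0,0]

```text
time: 5.9
tool_pos: [0.5807, 0.012, 0.2181]
tool_rot: [3.141, 0.001, 2.764]
contact_force: [-0.6, -0.4, -5.6]
opening: 0.0444
grip_force: 35.0
```

Request:
arm_command:
  xyz:
    - [0,0,-1]
    - [0,0,-1]
    - [0,0,-1]
    - [0,0,-1]
    - [0,0,0]
    - [0,0,0]
  spin: [0,0,0,0,0,0]

```text
time: 6.5
tool_pos: [0.5806, 0.012, 0.2137]
tool_rot: [3.142, -0.0, 2.764]
contact_force: [0.1, -0.5, -6.5]
opening: 0.0442
grip_force: 35.0
```

Request:
arm_command:
  xyz:
    - [0,0,-0.5]
    - [0,0,-0.5]
    - [0,0,0]
    - [0,0,0]
  spin: [0,0,0,0]

```text
time: 6.9
tool_pos: [0.5807, 0.012, 0.2129]
tool_rot: [3.141, 0.0, 2.764]
contact_force: [0.2, 0.8, -2.8]
opening: 0.0443
grip_force: 35.0
```

Request:
arm_command:
  xyz:
    - [0,0,-0.5]
    - [0,0,0]
    - [0,0,0]
  spin: [0,0,0]

```text
time: 7.2
tool_pos: [0.5806, 0.012, 0.2128]
tool_rot: [3.141, 0.001, 2.764]
contact_force: [-3.3, 0.2, 4.8]
opening: 0.0441
grip_force: 35.0
```

Request:
arm_command:
  xyz:
    - [0,0,0]
    - [0,0,0]
    - [0,0,0]
    - [0,0,0]
    - [0,0,5]
    - [0,0,15]
    - [0,0,30]
    - [0,0,35]
    - [0,0,0]
  spin: [0,0,0,0,0,0,0,0,0]
  jaw: 0.35

```text
time: 8.1
tool_pos: [0.5819, 0.0119, 0.3025]
tool_rot: [3.139, 0.009, 2.764]
contact_force: [1.5, -0.3, 1.6]
opening: 0.0618
grip_force: 0.0
```

Request:
arm_command:
  xyz:
    - [-5,-10,0]
    - [-15,-25,0]
    - [-20,-36,0]
    - [-20,-38,0]
    - [-20,-38,0]
    - [-20,-38,0]
    - [-20,-36,0]
    - [-12,-22,0]
    - [-5,-12,0]
    - [0,0,0]
    - [0,0,0]
  spin: [0,0,0,0,0,0,0,0,0,0,0]

```text
time: 9.2
tool_pos: [0.4437, -0.2425, 0.2967]
tool_rot: [3.141, -0.001, 2.764]
contact_force: [-0.6, 0.0, -0.2]
opening: 0.0619
grip_force: 0.0
```

```bash
python3 - <<'E'
from cell import *
import cv2
s=read_camera("side")["img"][150:300,215:345];t=read_camera("top")["img"][120:210,225:315]
cv2.imwrite("pics/g3.png",cv2.hconcat([cv2.resize(s,(433,500),interpolation=2),cv2.resize(t,(367,500),interpolation=2)])[:,:,::-1])
E
```

```text
(no output)
```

View pics/g3.png

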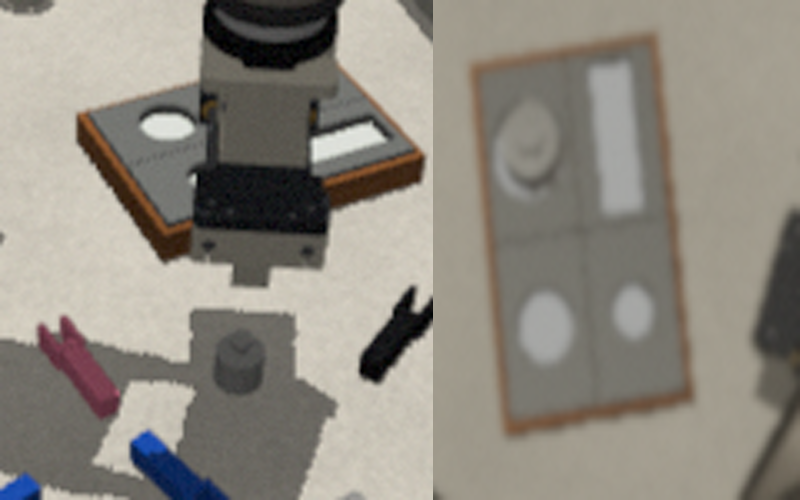

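Right-hand crop: the large weight stands within its recess at (528,148). Left-hand crop: the gripper is over the medium weight (238,362).

Request:
arm_command:
  xyz:
    - [0,-1,-15]
    - [0,0,-25]
    - [0,0,-25]
    - [0,0,-20]
    - [0,0,-11]
    - [0,0,-6]
    - [0,0,-3]
    - [0,0,0]
  spin: [0,0,0,0,0,0,0,0]

```text
time: 10.1
tool_pos: [0.4439, -0.2439, 0.1926]
tool_rot: [-3.142, 0.001, 2.764]
contact_force: [-0.6, -0.2, 0.2]
opening: 0.0617
grip_force: 0.0
```

Request:
arm_command:
  xyz:
    - [0,0,0]
    - [0,0,0]
    - [0,0,0]
    - [0,0,0]
    - [0,0,0]
    - [0,0,0]
  spin: [0,0,0,0,0,0]
  jaw: -0.6
  squeeze: 25

```text
time: 10.7
tool_pos: [0.4437, -0.2439, 0.1925]
tool_rot: [3.141, 0.0, 2.764]
contact_force: [-0.5, 0.9, 3.2]
opening: 0.0312
grip_force: 25.0
```

Request:
arm_command:
  xyz:
    - [0,0,5]
    - [0,0,10]
    - [0,0,20]
    - [0,0,25]
    - [0,0,20]
    - [0,0,0]
    - [0,0,0]
  spin: [0,0,0,0,0,0,0]

```text
time: 11.4
tool_pos: [0.4434, -0.244, 0.2723]
tool_rot: [-3.141, 0.001, 2.764]
contact_force: [0.7, -0.4, -2.7]
opening: 0.031
grip_force: 25.0
```

Request:
arm_command:
  xyz:
    - [1,10,0]
    - [3,20,0]
    - [5,35,0]
    - [5,38,0]
    - [5,38,0]
    - [5,38,0]
    - [5,30,0]
    - [3,20,0]
    - [1,13,0]
    - [0,0,0]
    - [0,0,0]
  spin: [0,0,0,0,0,0,0,0,0,0,0]

```text
time: 12.5
tool_pos: [0.4764, -0.0022, 0.2718]
tool_rot: [-3.141, -0.001, 2.764]
contact_force: [0.5, 0.2, -1.8]
opening: 0.0312
grip_force: 25.0
```

```bash
cat > chk.py <<'E'
import sys
from h import *
from cell import *
x,y,z0=map(float,sys.argv[1:4])
c=read_camera("side");d=cloud(c);m=(abs(d[...,0]-x)<.045)&(abs(d[...,1]-y)<.04)&(d[...,2]>z0-.012)&(d[...,2]<z0+.02)
p=d[m]
for a in np.arange(z0-.012,z0+.02,.004):
    q=p[(p[:,2]>=a)&(p[:,2]<a+.004)]
    if len(q)>3:print(round(a,3),len(q),q.min(0).round(4),q.max(0).round(4))
E
python3 chk.py .4768 -.0022 .08
```

```text
0.076 5 [ 0.4635 -0.0197  0.078 ] [ 0.4831 -0.0078  0.0796]
0.08 20 [ 0.4614 -0.0213  0.0801] [ 0.4902 -0.0061  0.0839]
0.084 14 [ 0.461  -0.0212  0.0842] [ 0.4911 -0.0069  0.0877]
0.088 9 [ 0.46   -0.022   0.0881] [ 0.4869 -0.0034  0.0913]
0.092 11 [ 0.4612 -0.0271  0.0924] [ 0.4899 -0.0053  0.0957]
0.096 8 [ 0.4607 -0.0296  0.0965] [ 0.4897 -0.0019  0.0997]
```

Request:
arm_command:
  xyz:
    - [0,1,-10]
    - [0,0,-15]
    - [0,0,-12]
    - [0,0,-8]
    - [0,0,-5]
    - [0,0,-3]
    - [0,0,-2]
    - [0,0,-1]
    - [0,0,-1]
    - [0,0,0]
    - [0,0,0]
  spin: [0,0,0,0,0,0,0,0,0,0,0]

```text
time: 13.65
tool_pos: [0.4767, -0.001, 0.2154]
tool_rot: [3.141, 0.0, 2.764]
contact_force: [0.5, 0.3, -1.5]
opening: 0.0309
grip_force: 25.0
```

Request:
arm_command:
  xyz:
    - [0,0,-1]
    - [0,0,-0.5]
    - [0,0,0]
    - [0,0,0]
  spin: [0,0,0,0]

```text
time: 14.05
tool_pos: [0.4766, -0.001, 0.2137]
tool_rot: [3.141, -0.0, 2.764]
contact_force: [0.5, -0.7, -1.4]
opening: 0.0308
grip_force: 25.0
```

Request:
arm_command:
  xyz:
    - [0,0,-0.5]
    - [0,0,-0.5]
    - [0,0,0]
    - [0,0,0]
  spin: [0,0,0,0]

```text
time: 14.45
tool_pos: [0.4766, -0.001, 0.2127]
tool_rot: [3.142, -0.0, 2.764]
contact_force: [0.4, 0.7, -2.2]
opening: 0.0307
grip_force: 25.0
```

Request:
arm_command:
  xyz:
    - [0,0,-0.5]
    - [0,0,0]
    - [0,0,0]
  spin: [0,0,0]

```text
time: 14.75
tool_pos: [0.4766, -0.001, 0.2125]
tool_rot: [3.141, 0.0, 2.764]
contact_force: [-2.0, -0.9, 3.2]
opening: 0.0308
grip_force: 25.0
```

Request:
arm_command:
  xyz:
    - [0,0,0]
    - [0,0,0]
    - [0,0,0]
    - [0,0,0]
    - [0,0,5]
    - [0,0,15]
    - [0,0,30]
    - [0,0,35]
    - [0,0,0]
  spin: [0,0,0,0,0,0,0,0,0]
  jaw: 0.05

```text
time: 15.65
tool_pos: [0.4779, -0.0011, 0.3015]
tool_rot: [3.14, 0.008, 2.764]
contact_force: [0.1, -0.4, 0.4]
opening: 0.0482
grip_force: 0.0
```

Request:
arm_command:
  xyz:
    - [-1,-10,0]
    - [-1,-24,0]
    - [-1,-35,0]
    - [-1,-40,0]
    - [-2,-40,0]
    - [-2,-40,0]
    - [-2,-40,0]
    - [-1,-40,0]
    - [-1,-40,0]
    - [-1,-35,0]
    - [-1,-25,0]
    - [-1,-15,0]
    - [0,0,0]
    - [0,0,0]
  spin: [0,0,0,0,0,0,0,0,0,0,0,0,0,0]

```text
time: 17.05
tool_pos: [0.4614, -0.3843, 0.2963]
tool_rot: [3.14, -0.002, 2.764]
contact_force: [-0.5, 0.3, -0.0]
opening: 0.0482
grip_force: 0.0
```

```bash
python3 - <<'E'
from cell import *
import cv2
s=read_camera("side")["img"][160:330,225:365];t=read_camera("top")["img"][120:210,225:315]
cv2.imwrite("pics/g4.png",cv2.hconcat([cv2.resize(s,(412,500),interpolation=2),cv2.resize(t,(367,500),interpolation=2)])[:,:,::-1])
E
```

```text
(no output)
```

View pics/g4.png

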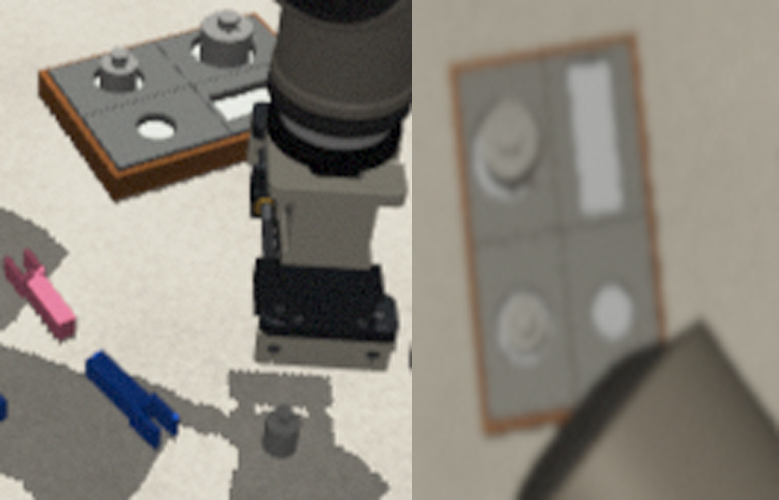

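Both placed weights stand in their recesses (left crop: medium at (118,72), large at (228,42)). The small weight is at (281,430), below the gripper.

Request:
arm_command:
  xyz:
    - [0,-1,-15]
    - [0,0,-25]
    - [0,0,-25]
    - [0,0,-20]
    - [0,0,-11]
    - [0,0,-6]
    - [0,0,-2]
    - [0,0,0]
  spin: [0,0,0,0,0,0,0,0]

```text
time: 17.95
tool_pos: [0.4619, -0.386, 0.1939]
tool_rot: [-3.141, 0.001, 2.764]
contact_force: [-0.5, 0.6, -0.2]
opening: 0.0482
grip_force: 0.0
```

Request:
arm_command:
  xyz:
    - [0,0,0]
    - [0,0,0]
    - [0,0,0]
    - [0,0,0]
    - [0,0,0]
    - [0,0,0]
  spin: [0,0,0,0,0,0]
  jaw: -0.8
  squeeze: 20

```text
time: 18.55
tool_pos: [0.4617, -0.386, 0.1936]
tool_rot: [3.142, 0.0, 2.764]
contact_force: [-0.2, 0.9, 3.5]
opening: 0.0221
grip_force: 20.0
```

Request:
arm_command:
  xyz:
    - [0,0,5]
    - [0,0,10]
    - [0,0,20]
    - [0,0,30]
    - [0,0,25]
    - [0,0,0]
    - [0,0,0]
  spin: [0,0,0,0,0,0,0]

```text
time: 19.25
tool_pos: [0.4615, -0.3859, 0.2836]
tool_rot: [-3.141, 0.001, 2.764]
contact_force: [0.3, 0.3, -1.8]
opening: 0.0221
grip_force: 20.0
```

Request:
arm_command:
  xyz:
    - [1,10,0]
    - [1,24,0]
    - [2,36,0]
    - [3,40,0]
    - [3,40,0]
    - [3,40,0]
    - [3,40,0]
    - [3,35,0]
    - [3,28,0]
    - [2,15,0]
    - [1,5,0]
    - [0,0,0]
    - [0,0,0]
  spin: [0,0,0,0,0,0,0,0,0,0,0,0,0]

```text
time: 20.55
tool_pos: [0.4865, -0.0735, 0.2828]
tool_rot: [-3.141, -0.001, 2.764]
contact_force: [0.2, -0.8, -1.7]
opening: 0.0222
grip_force: 20.0
```

```bash
python3 chk.py .4862 -.0726 .09
```

```text
0.086 6 [ 0.4785 -0.0861  0.0874] [ 0.4962 -0.0809  0.0898]
0.09 14 [ 0.4745 -0.0882  0.0901] [ 0.4953 -0.0726  0.0935]
0.094 12 [ 0.4754 -0.0873  0.0944] [ 0.4949 -0.0745  0.0979]
0.098 9 [ 0.4758 -0.0905  0.0987] [ 0.4856 -0.0726  0.1015]
```

Request:
arm_command:
  xyz:
    - [0,1,-10]
    - [0,0,-15]
    - [0,0,-15]
    - [0,0,-12]
    - [0,0,-6]
    - [0,0,-4]
    - [0,0,-2]
    - [0,0,-1]
    - [0,0,-1]
    - [0,0,0]
    - [0,0,0]
  spin: [0,0,0,0,0,0,0,0,0,0,0]

```text
time: 21.7
tool_pos: [0.4867, -0.072, 0.2175]
tool_rot: [3.141, 0.001, 2.764]
contact_force: [0.1, -0.6, -1.3]
opening: 0.0223
grip_force: 20.0
```

Request:
arm_command:
  xyz:
    - [0,0,-1]
    - [0,0,-1]
    - [0,0,0]
    - [0,0,0]
  spin: [0,0,0,0]

```text
time: 22.1
tool_pos: [0.4866, -0.072, 0.2152]
tool_rot: [3.142, -0.0, 2.764]
contact_force: [0.9, -0.6, -1.2]
opening: 0.0222
grip_force: 20.0
```

Request:
arm_command:
  xyz:
    - [0,0,-0.5]
    - [0,0,-0.5]
    - [0,0,-0.5]
    - [0,0,0]
    - [0,0,0]
  spin: [0,0,0,0,0]

```text
time: 22.6
tool_pos: [0.4866, -0.072, 0.2137]
tool_rot: [3.142, -0.0, 2.764]
contact_force: [-1.4, 0.3, -0.6]
opening: 0.022
grip_force: 20.0
```

Request:
arm_command:
  xyz:
    - [0,0,-0.5]
    - [0,0,0]
    - [0,0,0]
  spin: [0,0,0]

```text
time: 22.9
tool_pos: [0.4867, -0.072, 0.2136]
tool_rot: [3.141, 0.0, 2.764]
contact_force: [-1.0, 0.5, 4.4]
opening: 0.0221
grip_force: 20.0
```

Request:
arm_command:
  xyz:
    - [0,0,0]
    - [0,0,0]
    - [0,0,0]
    - [0,0,0]
    - [0,0,5]
    - [0,0,15]
    - [0,0,30]
    - [0,0,35]
    - [0,0,0]
  spin: [0,0,0,0,0,0,0,0,0]
  jaw: -0.15

```text
time: 23.8
tool_pos: [0.4878, -0.0723, 0.3026]
tool_rot: [3.141, 0.009, 2.764]
contact_force: [0.9, 0.5, 0.8]
opening: 0.0391
grip_force: 0.0
```

Request:
arm_command:
  xyz:
    - [3,-10,0]
    - [8,-20,0]
    - [10,-28,0]
    - [12,-30,0]
    - [12,-30,0]
    - [12,-28,0]
    - [8,-20,0]
    - [5,-9,0]
    - [0,0,0]
    - [0,0,0]
    - [0,0,0]
    - [0,0,0]
  spin: [4,7,7,7,7,7,7,7,5,0,0,0]

```text
time: 25.0
tool_pos: [0.5565, -0.2467, 0.2981]
tool_rot: [3.141, -0.0, -2.509]
contact_force: [-0.0, -0.4, -0.7]
opening: 0.0392
grip_force: 0.0
```

```bash
python3 - <<'E'
from cell import *
import cv2
s=read_camera("side")["img"][130:280,225:375]
cv2.imwrite("pics/g5.png",cv2.resize(s,(550,550),interpolation=2)[:,:,::-1])
E
```

```text
(no output)
```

View pics/g5.png

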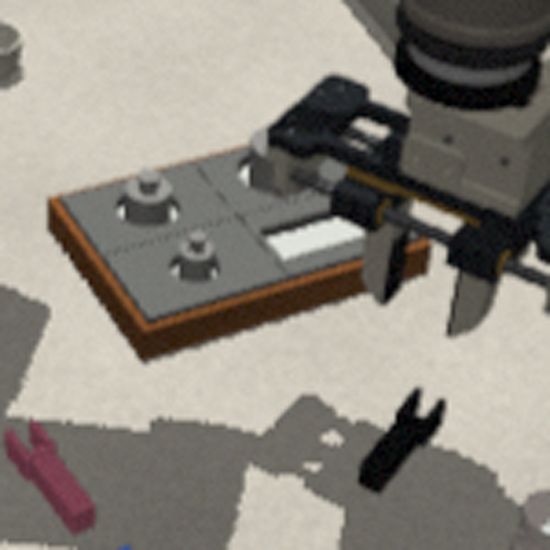

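The small weight is in its recess (197,262). The fingers are aligned across the fork (405,440).

Request:
arm_command:
  xyz:
    - [0,0,-15]
    - [0,0,-25]
    - [0,0,-25]
    - [0,0,-20]
    - [0,0,-12]
    - [0,0,-6]
    - [0,0,-4]
    - [0,0,0]
  spin: [0.5,0,0,0,0,0,0,0]

```text
time: 25.85
tool_pos: [0.5568, -0.2471, 0.1915]
tool_rot: [-3.141, 0.0, -2.498]
contact_force: [-0.1, -0.1, -0.6]
opening: 0.0394
grip_force: 0.0
```

Request:
arm_command:
  xyz:
    - [0,0,0]
    - [0,0,0]
    - [0,0,0]
    - [0,0,0]
    - [0,0,0]
    - [0,0,0]
  spin: [0,0,0,0,0,0]
  jaw: -0.9
  squeeze: 12

```text
time: 26.45
tool_pos: [0.5567, -0.2471, 0.1917]
tool_rot: [-3.141, 0.0, -2.498]
contact_force: [-1.2, 1.5, 4.6]
opening: 0.0161
grip_force: 12.0
```

Request:
arm_command:
  xyz:
    - [0,0,5]
    - [0,0,10]
    - [0,0,20]
    - [0,0,30]
    - [0,0,25]
    - [0,0,0]
    - [0,0,0]
  spin: [0,0,0,0,0,0,0]

```text
time: 27.15
tool_pos: [0.5566, -0.247, 0.2819]
tool_rot: [-3.141, 0.0, -2.498]
contact_force: [0.2, -0.2, -0.2]
opening: 0.0158
grip_force: 12.0
```

Request:
arm_command:
  xyz:
    - [1,10,0]
    - [3,20,0]
    - [5,30,0]
    - [5,35,0]
    - [6,35,0]
    - [5,30,0]
    - [4,18,0]
    - [2,10,0]
    - [0,0,0]
    - [0,0,0]
    - [0,0,0]
  spin: [-2,-4,-5,-5,-5,-4,-3,-1,0,0,0]

```text
time: 28.25
tool_pos: [0.5874, -0.0597, 0.2807]
tool_rot: [3.141, -0.001, -3.005]
contact_force: [0.2, 0.1, -0.2]
opening: 0.0155
grip_force: 12.0
```

```bash
python3 - <<'E'
from cell import *
from h import *
c=read_camera("side");W=cloud(c);g=c["img"].max(2)
m=(W[...,2]>.082)&(W[...,2]<.104)&(abs(W[...,0]-.59)<.07)&(abs(W[...,1]+.06)<.05)&(g<60)
p=W[m][:,:2].astype(np.float32);print(len(p),cv2.minAreaRect(p))
cv2.imwrite("pics/g6.png",cv2.resize(c["img"][130:240,235:375],(700,550),interpolation=2)[:,:,::-1])
E
```

```text
102 ((0.5895267724990845, -0.07008719444274902), (0.014052691869437695, 0.07666283845901489), 86.65919494628906)
```

View pics/g6.png

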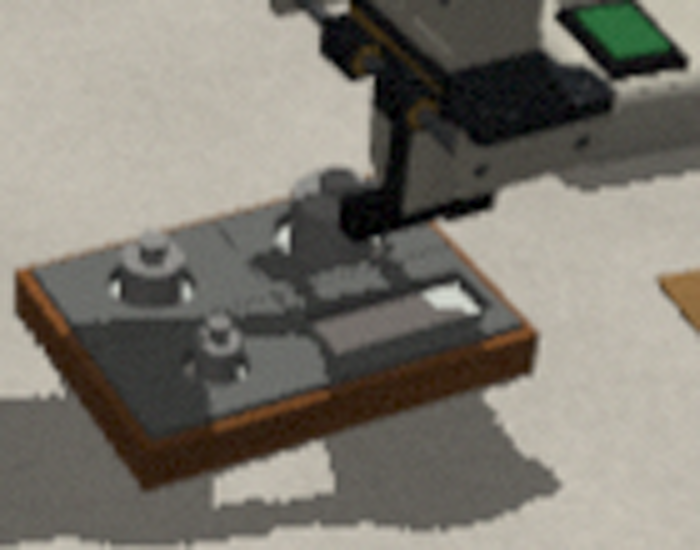

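Request:
arm_command:
  xyz:
    - [1,0.5,-10]
    - [0,0,-15]
    - [0,0,-15]
    - [0,0,-12]
    - [0,0,-6]
    - [0,0,-4]
    - [0,0,-2]
    - [0,0,-1]
    - [0,0,-1]
    - [0,0,0]
    - [0,0,0]
  spin: [0,0,0,0,0,0,0,0,0,0,0]

```text
time: 29.4
tool_pos: [0.5887, -0.0585, 0.2156]
tool_rot: [-3.141, 0.001, -3.004]
contact_force: [-0.3, 0.6, -0.7]
opening: 0.0154
grip_force: 12.0
```

Request:
arm_command:
  xyz:
    - [0,0,-1]
    - [0,0,-0.5]
    - [0,0,0]
    - [0,0,0]
  spin: [0,0,0,0]

```text
time: 29.8
tool_pos: [0.5886, -0.0585, 0.2137]
tool_rot: [3.141, -0.0, -3.005]
contact_force: [0.5, -0.8, -0.9]
opening: 0.016
grip_force: 12.0
```

Request:
arm_command:
  xyz:
    - [0,0,-0.5]
    - [0,0,-0.5]
    - [0,0,-0.5]
    - [0,0,0]
    - [0,0,0]
  spin: [0,0,0,0,0]

```text
time: 30.3
tool_pos: [0.5886, -0.0585, 0.2122]
tool_rot: [3.141, -0.0, -3.005]
contact_force: [-0.9, 0.2, 0.2]
opening: 0.0157
grip_force: 12.0
```

Request:
arm_command:
  xyz:
    - [0,0,-0.5]
    - [0,0,-0.5]
    - [0,0,0]
    - [0,0,0]
  spin: [0,0,0,0]

```text
time: 30.7
tool_pos: [0.5886, -0.0585, 0.2117]
tool_rot: [-3.142, 0.0, -3.004]
contact_force: [-2.8, -0.3, 5.6]
opening: 0.0156
grip_force: 12.0
```

Seated. I release, retreat up and away, and check.

Request:
arm_command:
  xyz:
    - [0,0,0]
    - [0,0,0]
    - [0,0,0]
    - [0,0,5]
    - [0,0,15]
    - [0,0,30]
    - [0,0,35]
    - [0,0,15]
    - [0,0,0]
  spin: [0,0,0,0,0,0,0,0,0]
  jaw: -0.35

```text
time: 31.6
tool_pos: [0.5892, -0.0586, 0.3142]
tool_rot: [-3.14, 0.005, -3.004]
contact_force: [-0.1, -0.2, -0.1]
opening: 0.0295
grip_force: 0.0
```

Request:
arm_command:
  xyz:
    - [-10,15,0]
    - [-15,30,0]
    - [-20,40,0]
    - [-20,40,0]
    - [-20,40,0]
    - [-20,40,0]
    - [-20,30,0]
    - [-10,15,0]
    - [0,0,0]
    - [0,0,0]
  spin: [0,0,0,0,0,0,0,0,0,0]

```text
time: 32.6
tool_pos: [0.4536, 0.1914, 0.3105]
tool_rot: [-3.141, -0.001, -3.004]
contact_force: [1.2, -0.9, 0.2]
opening: 0.0297
grip_force: 0.0
```

```bash
python3 - <<'E'
from cell import *
from h import *
c=read_camera("side");s=c["img"][110:235,215:355];C=read_camera("top");t=C["img"][120:205,225:300]
W=cloud(c);g=c["img"].max(2)
for n,x,y in(("L",.5808,.0116),("M",.4768,-.0022),("S",.4862,-.0726),("F",.5902,-.0588)):
    r=[]
    for q in(C,c):
        w=cloud(q);z=w[...,2][np.hypot(w[...,0]-x,w[...,1]-y)<.022];r.append(np.nanpercentile(z,97).round(4))
    print(n,r)
cv2.imwrite("pics/g7.png",cv2.hconcat([cv2.resize(s,(440,393),interpolation=2),cv2.resize(t,(347,393),interpolation=2)])[:,:,::-1])
E
```

```text
L [np.float64(0.0682), np.float64(0.0672)]
M [np.float64(0.0583), np.float64(0.0578)]
S [np.float64(0.0562), np.float64(0.0559)]
F [np.float64(0.0425), np.float64(0.0411)]
```

View pics/g7.png

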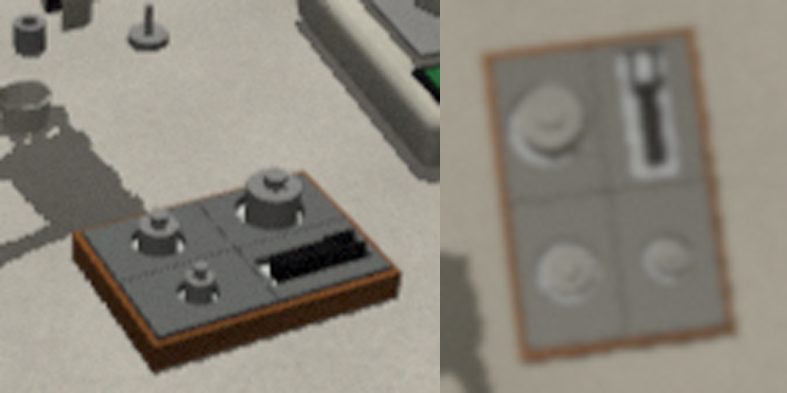

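Everything appears seated: the expected top heights are 67, 58, 57 and 40 mm. The fork (right crop, 650,110) lies near the far end of its slot, so I check that it is level before handing in.

```bash
python3 - <<'E'
from cell import *
from h import *
c=read_camera("side");W=cloud(c);a=np.radians(7.6)
L=(W[...,:2]-[.5902,-.0588])@np.array([[np.cos(a),-np.sin(a)],[np.sin(a),np.cos(a)]])
m=(abs(L[...,0])<.05)&(abs(L[...,1])<.018)&(W[...,2]>.036)
x=L[m][:,0];z=W[m][:,2];print(x.min(),x.max(),L[m][:,1].min(),L[m][:,1].max())
for b in np.arange(-.05,.05,.01):
    q=z[(x>=b)&(x<b+.01)]
    if len(q):print(round(b,2),len(q),np.percentile(q,[50,90]).round(4))
E
```

```text
-0.03611423619998357 0.043496867273601386 -0.014912527375113456 0.010463139260468551
-0.04 13 [0.038  0.0397]
-0.03 17 [0.038  0.0407]
-0.02 18 [0.0386 0.0401]
-0.01 19 [0.0387 0.0405]
0.0 18 [0.0386 0.0406]
0.01 18 [0.0386 0.0408]
0.02 14 [0.0382 0.0406]
0.03 14 [0.0385 0.0399]
0.04 5 [0.0381 0.039 ]
```

Level, at the expected height.

```bash
python3 -c "
from cell import *
print(hand_in())"
```

```text
the job is handed in; nothing more can be done
None
```

I set the three weights in the recesses of their own sizes and laid the black fork in its slot. A last camera check showed everything at its expected height and the fork level; I left the spacer tube and levelling foot alone and handed the job in after about 33 s.

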